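Find the loose bearing-cap bolt on the line shaft and hold its cap open

TASK

We are finishing the bearing job on the line shaft, and one of the three cap bolts did not hold: put the box of spare bearing shells into the open drawer of the parts chest and slide the drawer fully shut, then tap the three cap bolts one after the other with the fingertips, beginning at the pulley end, to find the one that gives. Lift the cap of that loose bolt well open, to 45 degrees or more, and keep holding it there for me: the job finishes with the fingers still holding the cap open, not letting it go. Leave the other things on the bench where they are.

Things in the scene. Friction and masses are not known exactly. Their poses are not given: they have to be found in the camera images.
- rig: Line shaft, fixed: 24 mm steel shaft, axis 62 mm up, in three alike blue hinged-cap bearings 1, 2, 3 (y = -105, 0, +105 mm) on a dark bed 120 x 320 mm. Origin: on the bench under the bed's middle; -y along the shaft to the V-pulley (80 mm across, y = -205 to -180 mm) beside bearing 1; -x: near side (bolts, lift tabs); +x: hinges. The loose bolt looks like the others.
- bolt_1: Hex-head cap bolt 1, head 19.6 mm over corners, 9 mm high, upright on the near end of cap 1. Origin: middle of the head's top, 90 mm above the bench when shut. A tight bolt does not move when tapped; the loose one has lost its thread: it sinks 5 mm on its spring washer (1 to 3 N), comes back up, and stays captive in its cap.
- cap_1: Blue cap 1, 0.25 kg. Origin: on its hinge axis, 66 mm up; x points from lift tab to hinge, y along the hinge. Lift tab: near end of the cap, a flat bar 34 mm wide (y), 12 mm thick, upright sides, x = -96 to -72 mm, middle at x = -84, z = 3 mm; bolt at x = -68 mm; block below 28 mm wide. Pinch it across y from above; it turns between the pads on its arc. With a tight bolt it cannot be lifted.
- hinge_1 (a joint): Opening angle of cap 1, rad: 0 shut, grows as the tab is lifted, 1.25 at its stop. The cap of the loose bolt swings freely; its weight shuts it from any angle.
- bolt_2: Hex-head cap bolt 2, head 19.6 mm over corners, 9 mm high, upright on the near end of cap 2. Origin: middle of the head's top, 90 mm above the bench when shut. A tight bolt does not move when tapped; the loose one has lost its thread: it sinks 5 mm on its spring washer (1 to 3 N), comes back up, and stays captive in its cap.
- cap_2: Blue cap 2, 0.25 kg. Origin: on its hinge axis, 66 mm up; x points from lift tab to hinge, y along the hinge. Lift tab: near end of the cap, a flat bar 34 mm wide (y), 12 mm thick, upright sides, x = -96 to -72 mm, middle at x = -84, z = 3 mm; bolt at x = -68 mm; block below 28 mm wide. Pinch it across y from above; it turns between the pads on its arc. With a tight bolt it cannot be lifted.
- hinge_2 (a joint): Opening angle of cap 2, rad: 0 shut, grows as the tab is lifted, 1.25 at its stop. The cap of the loose bolt swings freely; its weight shuts it from any angle.
- bolt_3: Hex-head cap bolt 3, head 19.6 mm over corners, 9 mm high, upright on the near end of cap 3. Origin: middle of the head's top, 90 mm above the bench when shut. A tight bolt does not move when tapped; the loose one has lost its thread: it sinks 5 mm on its spring washer (1 to 3 N), comes back up, and stays captive in its cap.
- cap_3: Blue cap 3, 0.25 kg. Origin: on its hinge axis, 66 mm up; x points from lift tab to hinge, y along the hinge. Lift tab: near end of the cap, a flat bar 34 mm wide (y), 12 mm thick, upright sides, x = -96 to -72 mm, middle at x = -84, z = 3 mm; bolt at x = -68 mm; block below 28 mm wide. Pinch it across y from above; it turns between the pads on its arc. With a tight bolt it cannot be lifted.
- hinge_3 (a joint): Opening angle of cap 3, rad: 0 shut, grows as the tab is lifted, 1.25 at its stop. The cap of the loose bolt swings freely; its weight shuts it from any angle.
- shell_box: Cardboard box of spare bearing shells with a pale lid and yellow mark, 70 (x) x 45 (y) x 36 mm high, about 0.25 kg, lying on the bench in front of the shaft. Origin: middle of its underside.
- chest: Grey steel parts chest with two red drawer fronts, 260 deep (x) x 220 wide (y) x 150 mm high, fixed. Origin: middle of its underside; its drawers open to its -x side, whose front face is at x = -130 mm. Only the top drawer is open at the start.
- chest_drawer0 (a joint): How far the top drawer stands open, m: 0 fully shut; slides with about 1 N of friction.
- chest_drawer0_handle (a point): Middle of the top drawer's steel bar handle, 110 mm long along the chest's y, 35 mm in front of the red front panel, 112 mm above the bench.
- drawer_floor (a point): Point on the inner floor of the top drawer, 57 mm behind the inside of its front wall, midway between its sides, 85 mm above the bench, axes as the chest's. The drawer is 178 mm wide and 215 mm long inside (front wall to back wall), its walls reach 43 mm above the floor.
- can_green: Spray can with green cap, 66 mm across, 190 mm tall, standing. Origin: middle of its base. Not to be disturbed.
- can_black: Spray can with black cap, 66 mm across, 190 mm tall, standing. Origin: middle of its base. Not to be disturbed.
- wrench: Steel wrench, 160 mm long, lying flat along its x axis. Origin: middle of its underside. Not to be disturbed.
- screwdriver: Red-handled screwdriver, 190 mm long, lying along its x axis. Origin: middle of its underside. Not to be disturbed.
- tape_roll: Roll of blue tape lying flat, 90 mm across, 25 mm high. Origin: middle of its underside. Not to be disturbed.
- steel_block: Dark steel block, 60 x 60 x 40 mm. Origin: middle of its underside. Not to be disturbed.
- socket: Steel socket standing on end, 26 mm across, 38 mm tall. Origin: middle of its underside. Not to be disturbed.
There are look-alikes about, which are no part of the job. There is more than one size of the shell_box; the job needs the largest.

How it is judged:
On the way, in this order (a step that is already met when the one before it is completed fails the run):
1. the box of shells lies in the top drawer, let go, and the drawer is fully shut (within 8 mm) (value of joint chest_drawer0 below 0.008 m and x of shell_box in the frame of drawer_floor between -0.06 and 0.165 m and y of shell_box in the frame of drawer_floor between -0.09 and 0.09 m and z of shell_box in the frame of drawer_floor between -0.005 and 0.04 m and contact force between the fingers and shell_box below 0.1 N), for 0.1 s.
2. bolt 1, beside the pulley, is tapped (fingers press it with more than 1.5 N) (contact force between the fingers and bolt_1 above 1.5 N).
3. bolt 2, the middle one, is tapped (more than 1.5 N) (contact force between the fingers and bolt_2 above 1.5 N).
4. bolt 3 is tapped (more than 1.5 N) (contact force between the fingers and bolt_3 above 1.5 N).
5. the cap that the loose bolt had held is lifted open beyond 0.7 rad by the fingers (((value of joint hinge_1 above 0.7 rad and contact force between the fingers and cap_1 above 0.5 N) or (value of joint hinge_2 above 0.7 rad and contact force between the fingers and cap_2 above 0.5 N) or (value of joint hinge_3 above 0.7 rad and contact force between the fingers and cap_3 above 0.5 N))), for 0.2 s.
At the end, for the whole second after the job is handed in: The loose bolt's cap is held still by the fingers (over 0.5 N, under 0.2 rad/s), open more than 0.7 rad; the other two caps are shut (under 0.05 rad); the top drawer is shut within 8 mm with the box of shells inside; the other loose things are within 30 mm of where they were (value of joint chest_drawer0 below 0.008 m and x of shell_box in the frame of drawer_floor between -0.06 and 0.165 m and y of shell_box in the frame of drawer_floor between -0.09 and 0.09 m and z of shell_box in the frame of drawer_floor between -0.005 and 0.04 m and ((value of joint hinge_1 above 0.7 rad and velocity of joint hinge_1 between -0.2 and 0.2 rad/s and contact force between the fingers and cap_1 above 0.5 N and value of joint each of hinge_2, hinge_3 below 0.05 rad) or (value of joint hinge_2 above 0.7 rad and velocity of joint hinge_2 between -0.2 and 0.2 rad/s and contact force between the fingers and cap_2 above 0.5 N and value of joint each of hinge_1, hinge_3 below 0.05 rad) or (value of joint hinge_3 above 0.7 rad and velocity of joint hinge_3 between -0.2 and 0.2 rad/s and contact force between the fingers and cap_3 above 0.5 N and value of joint each of hinge_1, hinge_2 below 0.05 rad)) and distance of each of can_green, can_black, wrench, screwdriver, tape_roll, steel_block, socket from where it was at the start of the episode below 0.03 m); the arm keeps its last pose, push and grip.
It fails at once if another loose thing on the bench is shifted by more than 30 mm (distance of any of can_green, can_black, wrench, screwdriver, tape_roll, steel_block, socket from where it was at the start of the episode above 0.03 m).
It also fails if it takes over 72 s, if anything falls off the work surface, if the arm or the gripper's body presses on something with over 40 N, if the wrist force passes 120 N, or if a joint passes its speed limit or range.

ROBOT

A 6-joint arm with a two-finger parallel gripper is mounted at the origin on the work surface. World frame = base frame: x ahead of the robot, y to its left, z up, the work surface at z = 0. Lengths are in m, angles in rad, forces in N, time in s.
With the tool pointing down it reaches from about 0.3 to 0.775 m from the base axis. Payload 14.6 kg.
Tool frame: the origin (TCP) lies at the centre of the arm's flange, where the gripper is bolted on; the fingertips stand 199 mm ahead of it and the grasp point (between the pads) lies 180 mm ahead of it; z points along the fingers, y is the line along which they close (so a half turn about z gives the same grasp; the last joint's range is limited). The gripper opens to 94 mm and grips with 3 to 60 N. Pads are 16 mm wide; open, the fingers measure 119 mm over their backs; the gripper's body (75 mm by 177 mm) begins 78 mm behind the grasp point.
Start: joints at [1.198, 0.3, 1.521, -0, 1.321, -0.067], TCP at [0.166, 0.524, 0.405] pointing down, gripper open.
Joint ranges: [-3.03, 3.03], [-0.79, 2.21], [0.23, 2.52], [-1.04, 4.18], [0, 3.07], [-2.55, 2.55]. Speed limits (rad/s): [2.22, 2.22, 2.57, 3.14, 3.14, 3.14].

INTERFACE

Orientations are given as [roll, pitch, yaw] about the fixed x, y, z axes, in that order (R = Rz(yaw) Ry(pitch) Rx(roll)).
In Python, from station import ctrl gives the robot as it stands. The module is installed in compiled form; this text tells all that it offers.
- The arm moves only by the tool servo_tool, never from a script. Its argument "motion" is a list of rows, each a list of 5 numbers: the closure, from 0 (fully open) to 1 (shut), then the shift along the world's x, y, z in cm, then the turn about the world's z in degrees. A call has 1 to 20 rows; each row is the pose to reach, as a shift and turn from the pose commanded when the call began; what a row does not reach only later rows make up. A row lasts 1/8 s, in which the tool goes at most 62.5 mm and 10.7 degrees, less where a joint would pass 70% of its speed; a pose out of reach is approached as far as the arm can. A call with a gripper value outside its range is refused whole. The fingers move at their own pace and stop on an object; "squeeze" is the grip in N (left out, the last holds). Time passes only in rows, so rows that repeat a pose let the fingers close. It gives the time, the measured TCP pose, the force, the opening and the grip force at its end, in the units of the state.
- ctrl.get_obs(): the state, without advancing time (a new reading comes with each control period).
- ctrl.camera(name): name is "scene" or "top" or "wrist"; returns a dict with "image" (400x640x3 uint8, red, green, blue), "fx", "fy", "cx", "cy" (pixels), "dist" ([k1, k2, p1, p2, k3] as OpenCV has them; the pictures are not rectified), "camera_from_world" (4x4, takes a point from world to camera coordinates); the wrist camera has in their place "hand_eye" (4x4, takes a point from camera to tool coordinates, whose origin is the TCP and whose axes are the flange's). Camera axes: x right, y up, looking along -z (the intrinsics and any distortion apply to the point x, -y, -z); pixel columns grow to the right and rows downward; lengths in m; the calibration is good to about 2 mm. A picture is of the moment at which its call begins: read the wrist's pose just before it. There is no depth.
- ctrl.hand_in(): hands the job in; it is judged then, once.
The state is a dict: "time_s": time; "qpos": joint angles; "joint_vel": joint speeds; "tau": joint torques, N m; "ee_pos": TCP position; "eef_rot": TCP orientation; "force": force on the tool from outside, world axes, zero at the start; "moment": the same for the moment, N m; "grip_width": finger opening in m; "grip_force": force on a finger pad.
Only numpy, scipy, OpenCV 4.12 (cv2) and the standard library are available. Lean on these libraries where they do the work, as an engineer would, in place of code of your own. Each camera call takes 0.05 s, during which the arm holds its last target. There are 200 camera calls.

## Working session

There is one attempt and no reset: what is moved stays moved. The work goes in short steps, Python scripts to look and compute and a tool call to move; the robot and the scene stay as the last step left them, time stands still between calls to the robot, and variables do not carry over. Pictures are saved under pics/ and viewed, at most 10 in all, crops included, and the job is handed in when it is done.

Besides the shell and the picture viewer there is one more tool, called after "Request:" as name(argument=value, ...) on one line, values as JSON. servo_tool: Moves the arm, as the interface text tells. Its arguments: {"type":"object","properties":{"motion":{"type":"array","items":{"type":"array","items":{"type":"number"}}},"squeeze":{"type":"number"}},"required":["motion"]}

```bash
mkdir -p pics; cat > h.py <<'E'
import numpy as np, cv2, json
from scipy.spatial.transform import Rotation as R
from station import ctrl
def snap(name,fn):
    o=ctrl.get_obs(); c=ctrl.camera(name)
    im=np.array(c["image"]); cv2.imwrite("pics/"+fn+".png",im[:,:,::-1])
    K=np.array([[c["fx"],0,c["cx"]],[0,c["fy"],c["cy"]],[0,0,1.]])
    if name=="wrist":
        T=np.eye(4);T[:3,3]=o["ee_pos"];T[:3,:3]=R.from_euler("xyz",o["eef_rot"]).as_matrix()
        W=T@np.array(c["hand_eye"])
    else: W=np.linalg.inv(np.array(c["camera_from_world"]))
    np.savez("pics/"+fn+".npz",im=im,K=K,d=np.array(c["dist"],float),W=W)
def load(fn): return np.load("pics/"+fn+".npz")
def ray(s,px):
    p=cv2.undistortPoints(np.array(px,float).reshape(-1,1,2),s["K"],s["d"])[:,0]
    v=np.c_[p[:,0],-p[:,1],-np.ones(len(p))]@s["W"][:3,:3].T
    return s["W"][:3,3],v
def onz(s,px,z):
    o,v=ray(s,px); return o+v*((z-o[2])/v[:,2])[:,None]
def tri(s1,p1,s2,p2):
    o1,v1=ray(s1,p1);o2,v2=ray(s2,p2);out=[]
    for a,b in zip(v1,v2):
        t=np.linalg.lstsq(np.c_[a,-b],o2-o1,rcond=None)[0]
        x,y=o1+a*t[0],o2+b*t[1]; out.append(np.r_[(x+y)/2,np.linalg.norm(x-y)])
    return np.array(out)
def proj(s,X):
    M=np.linalg.inv(s["W"]); P=np.atleast_2d(X)@M[:3,:3].T+M[:3,3]; P=P*[1,-1,-1]
    return cv2.projectPoints(P,np.zeros(3),np.zeros(3),s["K"],s["d"])[0][:,0]
E
python3 - <<'E'
from h import *
np.set_printoptions(precision=3,suppress=True)
for n in("scene","top"):
    snap(n,n); print(n,load(n)["W"],load(n)["K"][0,0],load(n)["d"])
o=ctrl.get_obs();print(o)
E
```

```text
scene [[ 0.789 -0.416  0.452  1.196]
 [ 0.614  0.525 -0.59  -0.822]
 [ 0.009  0.743  0.67   1.098]
 [ 0.     0.     0.     1.   ]] 444.7927108375648 [0.001 0.    0.    0.    0.   ]
top [[ 0.024  0.993 -0.114  0.364]
 [-1.     0.024 -0.007  0.053]
 [-0.004  0.114  0.994  1.383]
 [ 0.     0.     0.     1.   ]] 379.9452413269191 [-0.071  0.     0.     0.     0.   ]
{'time_s': 0.1, 'qpos': array([ 1.198,  0.3  ,  1.522, -0.   ,  1.321, -0.067]), 'joint_vel': array([ 0.002, -0.001, -0.001, -0.001,  0.001,  0.001]), 'tau': array([  0.002, -53.264, -35.329,   0.071,   0.023,  -0.   ]), 'ee_pos': array([0.166, 0.524, 0.404]), 'eef_rot': array([-3.141, -0.   ,  2.836]), 'force': array([ 0.487, -0.119, -0.091]), 'moment': array([ 0.008, -0.043, -0.043]), 'grip_force': 0.0, 'grip_width': 0.09405577185066387}
```

View pics/scene.png

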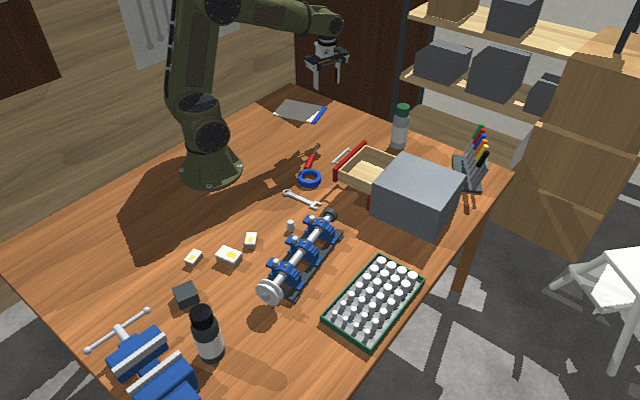

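View pics/top.png

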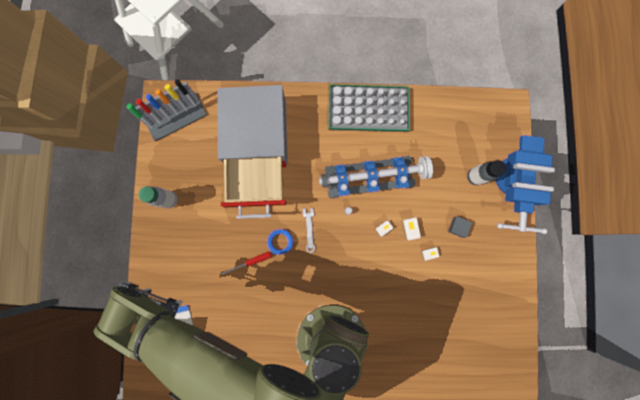

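The scene shows three pale-lidded boxes: top view (385,228), (412,229) and (430,253), which in the scene view are probably (251,239), (229,255) and (193,257). The middle one looks largest. The pulley is at top (427,168), the open drawer's handle at top (253,217), and the nearby obstacles are the socket (348,210), wrench (309,230) and block (460,226).

```bash
python3 - <<'E'
from h import *
np.set_printoptions(precision=4,suppress=True)
t=load("top");s=load("scene")
def lids(S,roi):
    hsv=cv2.cvtColor(S["im"],cv2.COLOR_RGB2HSV);m=np.zeros(hsv.shape[:2],np.uint8)
    x0,y0,x1,y1=roi
    h,sa,v=[hsv[...,i].astype(int) for i in range(3)]
    mm=((v>165)&((sa<70)|((h>20)&(h<34)&(sa>120)))).astype(np.uint8)
    m[y0:y1,x0:x1]=mm[y0:y1,x0:x1]
    for c in cv2.findContours(m,0,2)[0]:
        if cv2.contourArea(c)>15: print(cv2.contourArea(c),cv2.minAreaRect(c)); yield c
for c in lids(t,(370,210,450,270)):
    r=cv2.minAreaRect(c); P=onz(t,cv2.boxPoints(r),0.036); print(P[:,:2], P[:,:2].mean(0),np.linalg.norm(np.diff(P,axis=0),axis=1))
print("scene");L=list(lids(s,(180,225,265,275)))
for n,roi in(("top",(210,140,480,280)),("scene",(170,130,420,310))):
    S=load(n);x0,y0,x1,y1=roi;c=S["im"][y0:y1,x0:x1,::-1];f=800/(x1-x0);f=min(f,600/(y1-y0))
    cv2.imwrite(f"pics/c_{n}.png",cv2.resize(c,None,fx=f,fy=f,interpolation=3));print(n,f)
E
```

```text
148.5 ((430.3529968261719, 253.4117889404297), (10.6715669631958, 16.00735092163086), 75.96376037597656)
[[ 0.3205 -0.3076]
 [ 0.3351 -0.3631]
 [ 0.2989 -0.3722]
 [ 0.2844 -0.3168]] [ 0.3097 -0.3399] [0.0574 0.0373 0.0573]
144.5 ((383.8076477050781, 227.96151733398438), (10.816652297973633, 15.808955192565918), 56.30992889404297)
[[ 0.3955 -0.1401]
 [ 0.4276 -0.1866]
 [ 0.3962 -0.2081]
 [ 0.3643 -0.1617]] [ 0.3959 -0.1741] [0.0565 0.038  0.0564]
273.0 ((411.2884826660156, 228.44229125976562), (21.376659393310547, 14.512594223022461), 78.69007110595703)
[[ 0.4276 -0.239 ]
 [ 0.4389 -0.29  ]
 [ 0.365  -0.3048]
 [ 0.3539 -0.2541]] [ 0.3963 -0.272 ] [0.0522 0.0754 0.0519]
scene
124.5 ((192.69512939453125, 255.256103515625), (9.526599884033203, 17.02294158935547), 38.65980911254883)
247.0 ((227.93104553222656, 253.17242431640625), (24.14039421081543, 12.998673439025879), 21.801406860351562)
109.5 ((250.0, 237.5), (11.0, 12.0), 90.0)
top 2.962962962962963
scene 3.2
```

View pics/c_top.png

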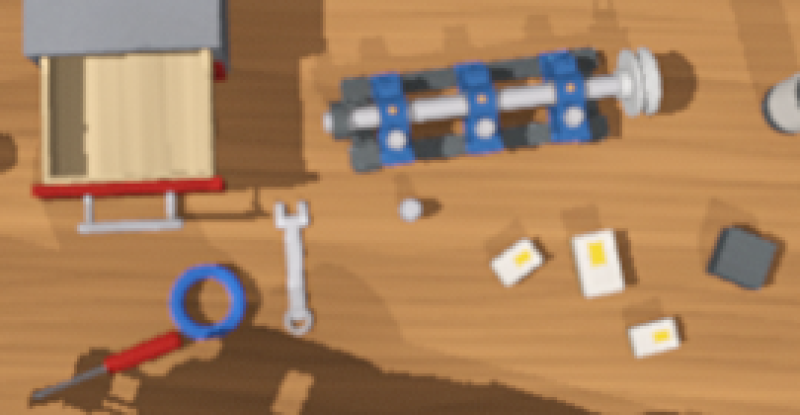

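View pics/c_scene.png

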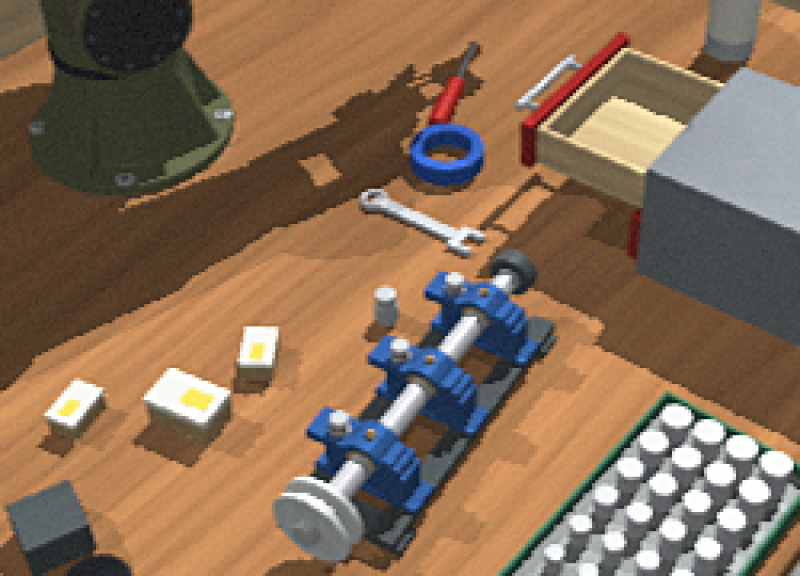

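Close crops confirm the choice: the box at top (411,228) / scene (228,253) is clearly the largest, with about a 75x52 mm footprint against 57x37 for the other two. Bolts 1 to 3 are at top (403,180), (374,183), (344,187). Next I triangulate the bolts, handle and box.

```bash
python3 - <<'E'
from h import *
np.set_printoptions(precision=4,suppress=True)
t=load("top");s=load("scene")
ct=lambda p:np.array(p)/2.963+[210,140]
cs=lambda p:np.array(p)/3.2+[170,130]
# order: bolt1,2,3, handle -y end, +y end, front panel top -y corner,+y corner
T=ct([(573,117),(485,128),(397,139),(180,225),(80,230),(222,180),(36,189)])
S=cs([(338,420),(400,349),(454,282),(521,105),(577,60),(525,122),(624,36)])
X=tri(t,T,s,S);print(X)
d=X[0]-X[2];print("rig ang of -y axis",np.degrees(np.arctan2(d[1],d[0])),np.linalg.norm(d))
print("box",tri(t,[(411.3,228.4)],s,[(227.9,253.2)]))
print("socket",tri(t,[ct((410,208))],s,[cs((386,290))]))
B=onz(t,T[:3],.09);print(B)
E
```

```text
[[ 0.5645 -0.234   0.0794  0.0007]
 [ 0.5497 -0.1303  0.0776  0.002 ]
 [ 0.5338 -0.0274  0.0798  0.0015]
 [ 0.4279  0.2205  0.1066  0.0064]
 [ 0.4211  0.3372  0.1005  0.0105]
 [ 0.4752  0.1695  0.137   0.0001]
 [ 0.4617  0.3802  0.13    0.0031]]
rig ang of -y axis -81.54453455222492 0.20889198442956242
box [[ 0.3958 -0.274   0.0311  0.0021]]
socket [[ 0.4565 -0.047   0.0358  0.0017]]
[[ 0.5626 -0.2319  0.09  ]
 [ 0.5472 -0.1293  0.09  ]
 [ 0.5319 -0.0273  0.09  ]]
```

Request:
servo_tool(motion=[[0.3,4,-5,0,-10],[0.3,8,-10,0,-20],[0.3,12,-15,0,-30],[0.3,16,-20,0,-40],[0.3,20,-25,0,-50],[0.3,23,-30,0,-60],[0.3,23,-35,0,-70],[0.3,23,-41,0,-80],[0.3,23,-47,0,-90],[0.3,23,-53,0,-100],[0.3,23,-59,0,-110],[0.3,23,-65,0,-120],[0.3,23,-71,0,-130],[0.3,23,-76,0,-140],[0.3,23,-79.7,0,-151],[0.3,23,-79.7,-4,-151],[0.3,23,-79.7,-4,-151],[0.3,23,-79.7,-4,-151],[0.3,23,-79.7,-4,-151],[0.3,23,-79.7,-4,-151]])

```text
time_s: 2.6
ee_pos: [0.3957, -0.2723, 0.3655]
eef_rot: [3.141, -0.001, 0.201]
force: [-0.4, 0.6, -0.5]
grip_width: 0.0657
grip_force: 0.0
```

```bash
python3 - <<'E'
from h import *
np.set_printoptions(precision=4,suppress=True)
snap("wrist","w1");o=ctrl.get_obs();print(o["time_s"],o["ee_pos"],o["eef_rot"],o["qpos"],o["force"])
w=load("w1");print(w["W"]);print(proj(w,[[.396,-.273,.036],[.396,-.174,.036]]))
E
```

```text
2.65 [ 0.3957 -0.2724  0.3653] [ 3.1407 -0.0007  0.2008] [-0.6791  0.1831  1.7617  0.      1.1957  0.6909] [ 0.3024 -0.036   0.5528]
[[ 0.1989  0.9498  0.2415  0.4663]
 [-0.98    0.1924  0.0504 -0.2586]
 [ 0.0014 -0.2467  0.9691  0.3455]
 [ 0.      0.      0.      1.    ]]
[[319.6743 194.0082]
 [231.1015 176.5452]]
```

View pics/w1.png

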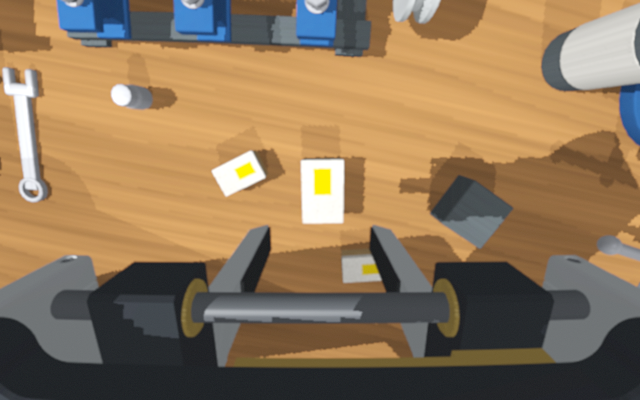

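The wrist view shows the large box at (322,190), square with the gripper. The small one at (239,173) is clear of the left finger, and the other small one is at (360,268) between the fingers in front. Next I measure the lid precisely, taking its height from two views.

```bash
python3 - <<'E'
from h import *
np.set_printoptions(precision=4,suppress=True)
w=load("w1");t=load("top")
hsv=cv2.cvtColor(w["im"],cv2.COLOR_RGB2HSV).astype(int)
m=((hsv[...,2]>165)&((hsv[...,1]<60)|((hsv[...,0]>20)&(hsv[...,0]<34)&(hsv[...,1]>150)))).astype(np.uint8)
mm=np.zeros_like(m);mm[150:232,285:360]=m[150:232,285:360]
c=max(cv2.findContours(mm,0,2)[0],key=cv2.contourArea);r=cv2.minAreaRect(c);print(r)
P=onz(w,cv2.boxPoints(r),.036);print(P,P.mean(0),np.linalg.norm(np.diff(P,axis=0),axis=1))
print(np.degrees(np.arctan2(*(P[1]-P[0])[[1,0]])),np.degrees(np.arctan2(*(P[2]-P[1])[[1,0]])))
print(tri(w,[r[0]],t,[(411.3,228.4)]))
E
```

```text
((322.0, 191.0), (64.0, 44.0), 90.0)
[[ 0.4297 -0.2446  0.036 ]
 [ 0.4391 -0.291   0.036 ]
 [ 0.3683 -0.3069  0.036 ]
 [ 0.3584 -0.2578  0.036 ]] [ 0.3989 -0.275   0.036 ] [0.0474 0.0726 0.0501]
-78.5318380958323 -167.3499610454774
[[ 0.3967 -0.2756  0.0213  0.0001]]
```

Request:
servo_tool(motion=[[0.3,0.2,-0.3,-4,0.5],[0.3,0.2,-0.3,-8,0.5],[0.3,0.2,-0.3,-12,0.5],[0.3,0.2,-0.3,-15,0.5],[0.3,0.2,-0.3,-16.2,0.5],[0.3,0.2,-0.3,-16.2,0.5],[1,0.2,-0.3,-16.2,0.5],[1,0.2,-0.3,-16.2,0.5],[1,0.2,-0.3,-16.2,0.5],[1,0.2,-0.3,-16.2,0.5],[1,0.2,-0.3,-16.2,0.5],[1,0.2,-0.3,-12,0.5],[1,0.2,-0.3,-6,0.5],[1,0.2,-0.3,0,0.5],[1,0.2,-0.3,0,0.5]], squeeze=20)

```text
time_s: 4.53
ee_pos: [0.3977, -0.2756, 0.3688]
eef_rot: [3.135, -0.005, 0.209]
force: [-0.3, 0.9, -2.4]
grip_width: 0.045
grip_force: 20.0
```

```bash
python3 - <<'E'
from h import *
np.set_printoptions(precision=4,suppress=True)
t=load("top")
ct=lambda p:np.array(p)/2.963+[210,140]
print("chest front edge",onz(t,ct([(25,57),(228,50)]),.15))
print("panel top edge outer",onz(t,ct([(36,193),(222,187)]),.13))
print("inner front wall corners",onz(t,ct([(44,182),(212,178)]),.128))
print("handle",onz(t,ct([(80,230),(180,225)]),.112))
E
```

```text
chest front edge [[0.607  0.3944 0.15  ]
 [0.6198 0.1666 0.15  ]]
panel top edge outer [[0.456  0.3789 0.13  ]
 [0.4679 0.1698 0.13  ]]
inner front wall corners [[0.4688 0.3709 0.128 ]
 [0.478  0.1816 0.128 ]]
handle [[0.4166 0.3311 0.112 ]
 [0.4252 0.2176 0.112 ]]
```

Request:
servo_tool(motion=[[1,0,0,4,0],[1,1.5,5,4,-1],[1,3,11,4,-2],[1,4.5,17,4,-3],[1,6,23,4,-4],[1,7.5,29,4,-5],[1,9,35,4,-6],[1,10.5,41,4,-7],[1,12,47,4,-8],[1,13.5,52,4,-9],[1,14.2,55.5,4,-9],[1,14.2,55.5,4,-9],[1,14.2,55.5,4,-9],[1,14.2,55.5,4,-9]])

```text
time_s: 6.28
ee_pos: [0.5396, 0.2785, 0.4044]
eef_rot: [3.141, 0.0, 0.051]
force: [-0.6, -0.3, -1.8]
grip_width: 0.0448
grip_force: 20.0
```

```bash
python3 - <<'E'
from h import *
np.set_printoptions(precision=4,suppress=True)
snap("wrist","w2");snap("scene","s2");o=ctrl.get_obs();print(o["time_s"],o["ee_pos"],o["eef_rot"],o["grip_width"],o["qpos"])
a=cv2.imread("pics/w2.png");b=cv2.imread("pics/s2.png")[90:290,300:500]
cv2.imwrite("pics/v2.png",np.hstack([cv2.resize(a,(480,300)),cv2.resize(b,(300,300))]))
E
```

```text
6.375 [0.5396 0.2787 0.4048] [-3.1416 -0.0001  0.051 ] 0.044890953708279176 [ 0.4164  0.4287  1.3464 -0.      1.3664  1.9362]
```

View pics/v2.png

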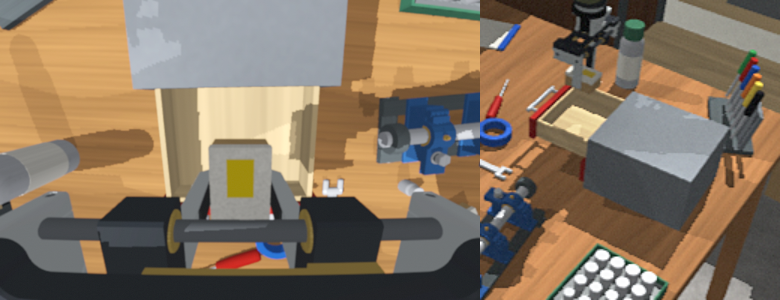

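The box hangs centred over the open drawer (box at (233,180) in the left part, drawer walls at x≈165 and 315). Lower, release, rise.

Request:
servo_tool(motion=[[1,0,0,-4,0],[1,0,0,-8,0],[1,0,0,-10,0],[1,0,0,-11,0],[1,0,0,-11.5,0],[1,0,0,-11.5,0],[1,0,0,-11.5,0]])

```text
time_s: 7.25
ee_pos: [0.5397, 0.2795, 0.2905]
eef_rot: [-3.141, -0.001, 0.052]
force: [0.5, -0.3, -1.3]
grip_width: 0.0445
grip_force: 20.0
```

Request:
servo_tool(motion=[[1,0,0,-0.2,0],[0.3,0,0,-0.2,0],[0.3,0,0,-0.2,0],[0.3,0,0,-0.2,0],[0.3,0,0,-0.2,0],[0.3,0,0,3,0],[0.3,0,0,8,0],[1,0,0,11,0],[1,-6,-0.5,11,0],[1,-12,-0.5,11,0],[1,-16,-0.5,11,0],[1,-16,-0.5,8,0],[1,-16,-0.5,4,0],[1,-16,-0.5,1,0],[1,-16,-0.5,1,0],[1,-16,-0.5,1,0]])

```text
time_s: 9.25
ee_pos: [0.3799, 0.2747, 0.3009]
eef_rot: [-3.141, -0.001, 0.052]
force: [-0.0, -0.4, 0.6]
grip_width: 0.0004
grip_force: 0.0
```

```bash
python3 - <<'E'
from h import *
np.set_printoptions(precision=4,suppress=True)
snap("top","t3");snap("scene","s3");o=ctrl.get_obs();print(o["time_s"],o["ee_pos"],o["eef_rot"],o["grip_width"],o["force"])
a=cv2.imread("pics/t3.png")[100:280,200:350];b=cv2.imread("pics/s3.png")[90:240,300:500]
cv2.imwrite("pics/v3.png",np.hstack([cv2.resize(a,(333,400)),cv2.resize(b,(467,400))]))
E
```

```text
9.35 [0.3798 0.2746 0.301 ] [-3.1405 -0.0019  0.052 ] 0.000614594985007927 [-0.8684 -0.2255 -0.1173]
```

View pics/v3.png

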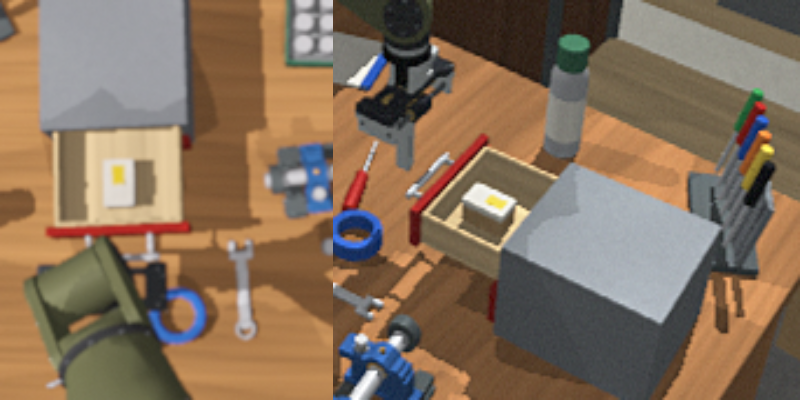

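The box lies in the drawer, let go, and the fingers stand in front of the handle. Push.

Request:
servo_tool(motion=[[1,2,0.1,0,0],[1,4,0.2,0,0],[1,6,0.35,0,0],[1,8,0.45,0,0],[1,10,0.55,0,0],[1,12,0.7,0,0],[1,14,0.8,0,0],[1,15.5,0.85,0,0],[1,16.5,0.9,0,0],[1,16.5,0.9,0,0]])

```text
time_s: 10.6
ee_pos: [0.5448, 0.2834, 0.3]
eef_rot: [-3.141, -0.001, 0.052]
force: [-0.1, 0.5, -0.4]
grip_width: 0.0002
grip_force: 0.0
```

Request:
servo_tool(motion=[[1,0.3,0,0,0],[1,0.6,0,0,0],[1,0.8,0,0,0],[1,0.8,0,0,0]])

```text
time_s: 11.1
ee_pos: [0.5527, 0.2835, 0.2996]
eef_rot: [3.142, -0.0, 0.052]
force: [-0.1, 0.4, -0.7]
grip_width: 0.0002
grip_force: 0.0
```

Request:
servo_tool(motion=[[1,0.3,0,0,0],[1,0.6,0,0,0],[1,0.9,0,0,0],[1,1.2,0,0,0]])

```text
time_s: 11.6
ee_pos: [0.5604, 0.2844, 0.2994]
eef_rot: [3.138, 0.022, 0.054]
force: [-84.8, -10.4, 43.5]
grip_width: 0.0003
grip_force: 42.8
```

The stop was reached with a stiff push, so I back off at once.

Request:
servo_tool(motion=[[1,-0.7,0,0,0],[1,-3,0,0,0],[1,-6,0,4,0],[1,-6,-1,9,0],[1,-6,-1,9,0]])

```text
time_s: 12.22
ee_pos: [0.5047, 0.2732, 0.3938]
eef_rot: [-3.139, -0.007, 0.052]
force: [0.0, -0.1, -0.5]
grip_width: 0.0004
grip_force: 0.0
```

```bash
python3 - <<'E'
from h import *
np.set_printoptions(precision=4,suppress=True)
snap("top","t4");snap("scene","s4");snap("wrist","w4");o=ctrl.get_obs();print(o["time_s"],o["ee_pos"],o["eef_rot"],o["force"])
a=cv2.imread("pics/t4.png")[100:280,200:350];b=cv2.imread("pics/s4.png")[90:240,300:500];c=cv2.imread("pics/w4.png")
cv2.imwrite("pics/v4.png",np.vstack([np.hstack([cv2.resize(a,(250,300)),cv2.resize(b,(400,300))]),cv2.resize(c,(650,300))[:, :]]))
E
```

```text
12.375 [0.5046 0.2734 0.3887] [3.1411 0.0012 0.0518] [-0.5179  0.117   0.0907]
```

View pics/v4.png

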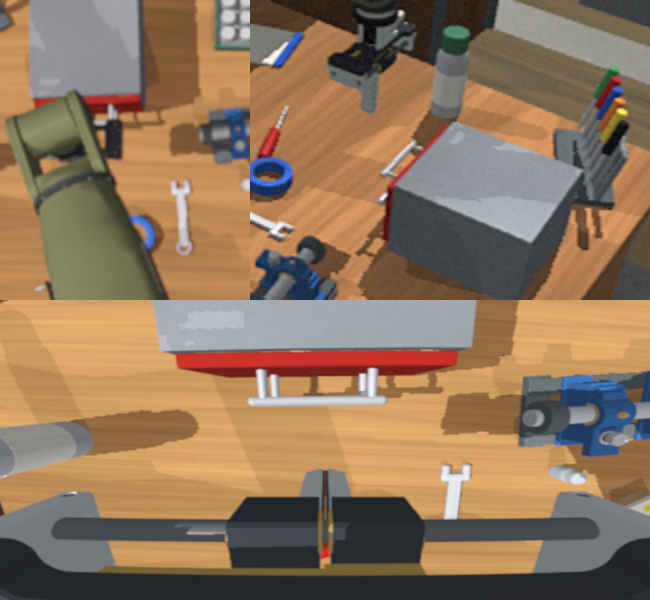

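Both red fronts are now flush against the chest, and the 85 N stop confirms the drawer is shut. Next I go above the rig with the fingers shut and the yaw aligned with it.

Request:
servo_tool(motion=[[1,0,-5,2,1],[1,-1,-11,3,2],[1,-2,-17,3,3],[1,-3,-23,3,4],[1,-4,-29,3,5],[1,-4,-35,3,5.5],[1,-4,-40,3,5.5],[1,-4,-40,3,5.5],[1,-4,-40,3,5.5],[1,-4,-40,3,5.5]])

```text
time_s: 13.62
ee_pos: [0.4648, -0.1255, 0.4193]
eef_rot: [-3.141, 0.001, 0.149]
force: [-0.1, -0.8, 0.3]
grip_width: 0.0
grip_force: 0.0
```

```bash
python3 - <<'E'
from h import *
np.set_printoptions(precision=4,suppress=True)
w4=load("w4");print("handle",onz(w4,[(246,136),(378,133)],.112))
snap("wrist","w5");snap("top","t5");o=ctrl.get_obs();print(o["time_s"],o["ee_pos"],o["eef_rot"])
w=load("w5");B=np.array([[.563,-.232,.09],[.5475,-.1295,.09],[.532,-.0275,.09]]);print(proj(w,B))
cv2.imwrite("pics/v5.png",cv2.imread("pics/w5.png")[:260])
t=load("t5")
hsv=cv2.cvtColor(t["im"],cv2.COLOR_RGB2HSV).astype(int);m=((hsv[...,0]>0)&(hsv[...,0]<8)|(hsv[...,0]>174))&(hsv[...,1]>150)&(hsv[...,2]>110)
m[:, :210]=0;m[:,300:]=0;m[:130]=0;m[225:]=0
ys,xs=np.where(m);print("red",xs.min(),xs.max(),ys.min(),ys.max(),len(xs))
E
```

```text
handle [[0.5659 0.3411 0.112 ]
 [0.5744 0.2253 0.112 ]]
13.725 [ 0.4647 -0.1256  0.4195] [-3.1414  0.0002  0.1495]
[[433.9586 118.1421]
 [334.9964 117.794 ]
 [236.1265 118.2636]]
red 220 283 157 168 351
```

View pics/v5.png

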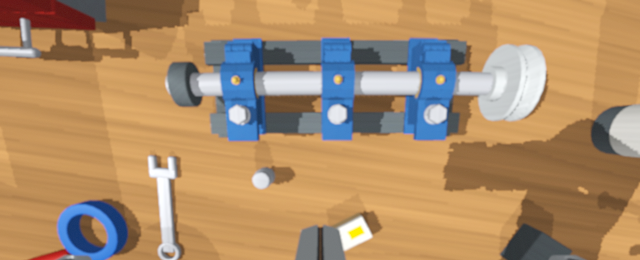

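The wrist view shows bolts 3, 2, 1 at (240,114), (338,114), (437,114) in a level row, so the yaw is right. The pulley is on the right beside bolt 1.

```bash
python3 - <<'E'
from h import *
np.set_printoptions(precision=4,suppress=True)
w=load("w5");s=load("scene");t=load("top");C=[]
hsv=cv2.cvtColor(w["im"],cv2.COLOR_RGB2HSV).astype(int)
for x in(437,338,240):
    m=np.zeros(hsv.shape[:2],np.uint8);r=np.s_[100:131,x-16:x+17];m[r]=(hsv[r][...,2]>130)&(hsv[r][...,1]<60)
    c=max(cv2.findContours(m,0,2)[0],key=cv2.contourArea);(cx,cy),rad=cv2.minEnclosingCircle(c);C.append((cx,cy));print(cx,cy,rad,cv2.contourArea(c))
print(onz(w,C,.09))
S=np.array([(338,418),(400,347),(454,280)])/3.2+[170,130]
print(tri(w,C,s,S))
print(tri(w,C,t,np.array([(573,117),(485,128),(397,139)])/2.963+[210,140]))
# blue near edges of the caps (tab tip) per bearing
b=((hsv[...,0]>100)&(hsv[...,0]<120)&(hsv[...,1]>130)).astype(np.uint8)
for x in(437,338,240):
    ys,xs=np.where(b[118:150,x-26:x+27]);q=ys.max()+118;row=xs[ys==ys.max()-3]+x-26;print("tab",q,row.min(),row.max(),onz(w,[(row.min(),q-3),(row.max(),q-3),(x,q)],.075))
E
```

```text
435.5094299316406 113.74528503417969 11.960884094238281 342.5
337.30767822265625 113.69230651855469 9.87806510925293 274.5
238.7244873046875 115.11224365234375 10.986492156982422 298.5
[[ 0.5676 -0.2326  0.09  ]
 [ 0.5519 -0.1312  0.09  ]
 [ 0.5356 -0.0299  0.09  ]]
[[ 0.5674 -0.2349  0.0852  0.0017]
 [ 0.5523 -0.1316  0.0833  0.    ]
 [ 0.5356 -0.0284  0.0845  0.0001]]
[[ 0.566  -0.2343  0.0829  0.0048]
 [ 0.5532 -0.1338  0.0529  0.0019]
 [ 0.5344 -0.0275  0.0795  0.0025]]
tab 138 415 445 [[ 0.5434 -0.221   0.075 ]
 [ 0.5486 -0.2543  0.075 ]
 [ 0.544  -0.2462  0.075 ]]
tab 138 323 350 [[ 0.5279 -0.12    0.075 ]
 [ 0.5324 -0.1495  0.075 ]
 [ 0.5272 -0.1369  0.075 ]]
tab 139 228 257 [[ 0.5115 -0.0158  0.075 ]
 [ 0.5161 -0.0478  0.075 ]
 [ 0.5102 -0.0293  0.075 ]]
```

Request:
servo_tool(motion=[[1,4,-4,0,0],[1,8,-8,-3,0],[1,10,-10.8,-7,0],[1,10,-10.8,-10,0],[1,10,-10.8,-12,0],[1,10,-10.8,-12.7,0],[1,10,-10.8,-12.7,0],[1,10,-10.8,-12.9,0],[1,10,-10.8,-13.1,0]])

```text
time_s: 14.85
ee_pos: [0.5647, -0.2345, 0.2893]
eef_rot: [3.141, -0.001, 0.148]
force: [-0.3, -0.6, -0.7]
grip_width: 0.0005
grip_force: 0.4
```

Request:
servo_tool(motion=[[1,0,0,-0.1,0],[1,0,0,-0.1,0]])

```text
time_s: 15.1
ee_pos: [0.5647, -0.2345, 0.289]
eef_rot: [3.141, -0.001, 0.148]
force: [-2.7, 0.8, 9.3]
grip_width: 0.0005
grip_force: 4.7
```

Bolt 1 is tight: a firm stop at 90 mm height with 9 N.

Request:
servo_tool(motion=[[1,0,0,3,0],[1,-0.7,5,4,0],[1,-1.5,10.2,3,0],[1,-1.5,10.2,1.2,0],[1,-1.5,10.2,0.5,0],[1,-1.5,10.2,0.3,0],[1,-1.5,10.2,0.1,0],[1,-1.5,10.2,0,0],[1,-1.5,10.2,0,0]])

```text
time_s: 16.23
ee_pos: [0.5496, -0.1328, 0.2879]
eef_rot: [3.141, -0.0, 0.148]
force: [0.7, -1.1, 1.0]
grip_width: 0.0005
grip_force: 0.6
```

Request:
servo_tool(motion=[[1,0,0,-0.1,0],[1,0,0,-0.2,0],[1,0,0,-0.2,0]])

```text
time_s: 16.6
ee_pos: [0.5496, -0.1325, 0.2857]
eef_rot: [3.141, -0.0, 0.148]
force: [0.4, -1.8, 2.1]
grip_width: 0.0006
grip_force: 0.9
```

Request:
servo_tool(motion=[[1,0,0,-0.1,0],[1,0,0,-0.2,0],[1,0,0,-0.2,0]])

```text
time_s: 16.98
ee_pos: [0.5496, -0.1325, 0.2842]
eef_rot: [3.141, -0.001, 0.148]
force: [-1.6, -0.7, 8.0]
grip_width: 0.0007
grip_force: 4.0
```

Bolt 2 gives about 5 mm and then bottoms at 8 N, so it is the loose one. Now bolt 3.

Request:
servo_tool(motion=[[1,0,0,3.4,0],[1,-0.7,5,4.4,0],[1,-1.5,10.2,3.4,0],[1,-1.5,10.2,1.6,0],[1,-1.5,10.2,0.9,0],[1,-1.5,10.2,0.7,0],[1,-1.5,10.2,0.5,0],[1,-1.5,10.2,0.4,0],[1,-1.5,10.2,0.4,0]])

```text
time_s: 18.1
ee_pos: [0.5347, -0.031, 0.289]
eef_rot: [3.141, -0.001, 0.147]
force: [-5.1, -0.6, 11.3]
grip_width: 0.0004
grip_force: 5.6
```

Bolt 3 is tight, so cap 2 is the one to lift. Its tab middle is about (0.536, -0.134, 0.069). I rise, open the fingers, move over it, go down and pinch.

Request:
servo_tool(motion=[[1,0,0,4,0],[0.4,0,0,6,0],[0.4,0.1,-5,6,0],[0.4,0.1,-10.3,6,0],[0.4,0.1,-10.3,6,0],[0.4,0.1,-10.3,6,0],[0.4,0.1,-10.3,3,0],[0.4,0.1,-10.3,0,0],[0.4,0.1,-10.3,-2,0],[0.4,0.1,-10.3,-3.9,0],[0.4,0.1,-10.3,-3.9,0]])

```text
time_s: 19.48
ee_pos: [0.5355, -0.1325, 0.2478]
eef_rot: [-3.141, 0.002, 0.149]
force: [-0.3, -0.1, 0.4]
grip_width: 0.0565
grip_force: 0.0
```

Request:
servo_tool(motion=[[1,0,0,0,0],[1,0,0,0,0],[1,0,0,0,0],[1,0,0,0,0],[1,0,0,0,0]], squeeze=20)

```text
time_s: 20.1
ee_pos: [0.5357, -0.1335, 0.2493]
eef_rot: [3.141, -0.001, 0.148]
force: [-0.7, 1.5, 6.3]
grip_width: 0.0341
grip_force: 20.0
```

Grip width is 34.1 mm, so the tab is held. Now I lift along the arc.

Request:
servo_tool(motion=[[1,0.05,0,0.85,0],[1,0.2,0.03,1.65,0],[1,0.45,0.07,2.45,0],[1,0.77,0.12,3.25,0],[1,1.2,0.18,4,0],[1,1.6,0.24,4.7,0],[1,1.6,0.24,4.7,0]])

```text
time_s: 20.98
ee_pos: [0.5519, -0.131, 0.2962]
eef_rot: [3.141, -0.001, 0.148]
force: [-1.5, 1.5, 1.0]
grip_width: 0.034
grip_force: 20.0
```

Request:
servo_tool(motion=[[1,0.55,0.08,0.65,0],[1,1.1,0.16,1.25,0],[1,1.6,0.24,1.65,0],[1,2.1,0.31,2,0],[1,2.1,0.31,2,0],[1,2.1,0.31,2,0],[1,2.1,0.31,2,0]])

```text
time_s: 21.85
ee_pos: [0.5727, -0.1279, 0.3159]
eef_rot: [-3.141, -0.001, 0.148]
force: [-0.4, 5.2, -0.3]
grip_width: 0.0336
grip_force: 20.0
```

```bash
python3 - <<'E'
from h import *
np.set_printoptions(precision=4,suppress=True)
snap("top","t6");snap("scene","s6");o=ctrl.get_obs();print(o["time_s"],o["ee_pos"],o["eef_rot"],o["force"],o["grip_width"],o["grip_force"])
a=cv2.imread("pics/t6.png")[120:280,200:480];b=cv2.imread("pics/s6.png")[110:310,170:450]
cv2.imwrite("pics/v6.png",np.vstack([cv2.resize(a,(455,260)),cv2.resize(b,(455,325))]))
E
```

```text
21.95 [ 0.5727 -0.1279  0.3159] [-3.1415 -0.0012  0.148 ] [-0.6622  4.7819 -0.6851] 0.033762944708763 20.00063717365265
```

View pics/v6.png

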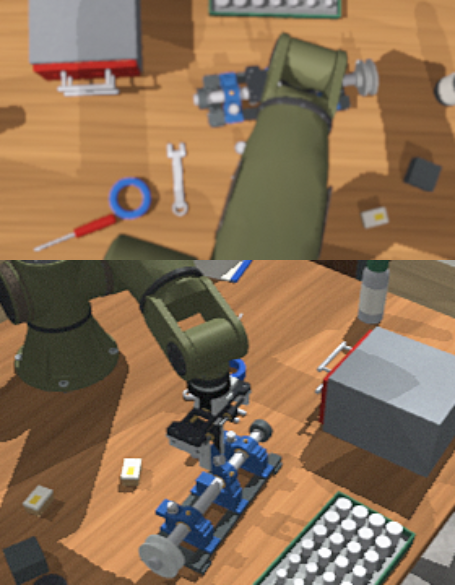

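The last view shows the drawer shut, caps 1 and 3 shut, and the fingers over bearing 2. They still hold the 34 mm tab at 20 N, 67 mm higher and 37 mm back, which makes the opening about 0.94 rad. I hand in.

```bash
python3 -c "
from station import ctrl
print(ctrl.hand_in())"
```

```text
the job is handed in; nothing more can be done
None
```

The job is handed in: the largest shell box is in the shut top drawer, bolts 1 to 3 were tapped in order, bolt 2 is the loose one, and the fingers are holding cap 2 open at about 0.94 rad (54°); the hand-in returned no verdict, and closing the drawer hit its stop at about 95 N, under the 120 N limit.

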